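# Rock the sorting-chute gate over and feed two bearings down the other chute

## Robot

A 6-joint arm with a two-finger parallel gripper is mounted at the origin on the work surface. World frame = base frame: x ahead of the robot, y to its left, z up, the work surface at z = 0. Lengths are in m, angles in rad, forces in N, time in s.
With the tool pointing down it reaches from about 0.225 to 0.875 m from the base axis. Payload 3.4 kg.
Tool frame: the origin (TCP) lies midway between the tips of the shut fingers; the grasp point (between the pads) lies 19 mm behind it; z points along the fingers, y is the direction in which the jaws open and shut (so a half turn about z gives the same grasp; the last joint's range is limited). The gripper opens to 85 mm and grips with 20 to 120 N. Pads are 22 mm wide; open, the fingers measure 114 mm over their backs; the gripper's body (76 mm by 85 mm) begins 54 mm behind the grasp point. The pads swing forward as they close: fully open they stand 13 mm farther back than shut.
Start: joints at [-1.363, 0.276, 1.505, -0, 1.361, -0.121], TCP at [0.186, -0.544, 0.197] pointing down, gripper open.
Joint ranges: [-2.89, 2.89], [-0.75, 2.08], [0.22, 2.7], [-1.18, 4.32], [0.11, 2.71], [-2.7, 2.7]. Speed limits (rad/s): [2.57, 2.57, 3.14, 3.14, 3.14, 3.14].

## Interface

Orientations are given as a unit quaternion [x, y, z, w].
In Python, from bench import arm gives the robot as it stands.
- The arm moves only by the shell command python3 -m inch 'ROWS'. ROWS is JSON, a list of rows, each a list of 7 numbers: the finger opening in cm, from 0 to 8.54, then the shift along the world's x, y, z in cm, then the turn, a rotation vector about the world's x, y, z in rad. In form: [[fingers, x, y, z, rx, ry, rz], ...]. A call has exactly 10 rows; each row is the pose to reach, as a shift and turn from the pose commanded when the call began; what a row does not reach only later rows make up. A row lasts 1/8 s, in which the tool goes at most 62.5 mm and 10.7 degrees, less where a joint would pass 70% of its speed; a pose out of reach is approached as far as the arm can. A call with a gripper value outside its range is refused whole. The fingers move at their own pace and stop on an object; the grip force is fixed at half the most. Time passes only in rows, so rows that repeat a pose let the fingers close, or fill a call up. It gives the time, the measured TCP pose, the force and the opening at its end, in the units of the state.
- arm.sense(): the state, without advancing time (a new reading comes with each control period).
- arm.camera(name): name is "side" or "top"; returns a dict with "image" (420x560x3 uint8, blue, green, red), "fx", "fy", "cx", "cy" (pixels), "T" (4x4, takes a point from camera to world coordinates). Camera axes: x right, y up, looking along -z (the intrinsics and any distortion apply to the point x, -y, -z); pixel columns grow to the right and rows downward; lengths in m; the calibration is good to about 2 mm. A picture is of the moment at which its call begins. There is no depth.
- arm.close_job(): hands the job in, once; it reports no verdict.
The state is a dict: "time_s": time; "q": joint angles; "qd": joint speeds; "joint_torque": joint torques, N m; "tool_pos": TCP position; "tool_rot": TCP orientation; "wrist_force": force on the tool from outside, world axes, zero at the start; "wrist_torque": the same for the moment, N m; "finger_gap": finger opening in m.
Only numpy, scipy, OpenCV 4.12 (cv2) and the standard library are available. Lean on these libraries where they do the work, as an engineer would, in place of code of your own. Each camera call takes 0.05 s, during which the arm holds its last target.

## Task

Rock the seesaw gate of the sorting chute over its pivot, so that it feeds the chute it is closed to now, by pressing its raised end down. Then push the two bearings waiting on the loading ledge off its end with your fingertips, and let them slide down the chute into its bin by themselves, without touching them again. Do not grip or lift the bearings, and leave the other things on the chute and the bench where they are.

Things in the scene. Friction and masses are not known exactly. Their poses are not given: they have to be found in the camera images.
- station: Two-way sorting chute of slippery sheet metal (friction about 0.17), fixed to the bench: loading ledge, feed chute, seesaw gate, an outlet chute and bin at each side. Origin on the bench under its middle; x points from the ledge to the gate (roughly away from the robot), y to the left outlet, z up. 'Station' numbers below are mm in this frame.
- ledge_edge (a point): Middle of the loading ledge's end, on its top (station x 6, y 0, z 229). The ledge is a level channel from station x -140 to 6, 64 wide between rails 9 high, open at both ends and above. From here the feed chute, as wide, slopes down in +x to x 66, z 182 and drops parts on the middle of the gate.
- shelf_mid (a point): Middle of the flat side shelf left of the ledge, level with it: station x -135 to -5, y 37 to 122, top z 229. A plug gauge and a small bearing lie on it and stay there.
- gate (a joint): Tilt of the seesaw gate, rad. +0.45 (stop): left end up, parts run to the right bin. -0.45 (stop): right end up, parts run to the left bin. It starts at rest on either stop. Top-heavy: it stays on either stop, about 2 N down on the raised end moves it, and once past level (0) it falls to the other stop by itself.
- gate_pivot (a point): The gate's pivot, which runs along station x, at station x 95, y 0, z 150. The gate is a flat steel plate 170 long (y), 66 wide, between upright cheek plates (station x 60 and 130, y -88 to 88, top z 178; deflector at x 130, y -42 to 42, up to z 228). A counterweight, 44 diameter, on an 82 stalk stands on its shaft at x 136 to 172, top z 254, and leans to the lower side.
- gate_end_left (a point): Middle of the left end of the gate plate, on its upper face, 77 mm from the pivot along the plate (the plate ends 8 mm farther out): where to press when this end is up (about 190 mm above the bench; 123 mm when down).
- gate_end_right (a point): The same point at the right end of the gate plate (-y side).
- bearing_front_center (a point): Centre (half-way up) of the ball bearing nearer to the ledge's end: a flat steel ring with black seals, 47 mm diameter, 14 mm high, 106 g, lying flat on the ledge.
- bearing_rear_center (a point): Centre (half-way up) of the identical ball bearing behind it, on the robot's side, in line on the ledge with a gap of 3 to 30 mm; pushing it along pushes the front one too.
- bin_left: Blue plastic picking bin, fixed, under the left outlet chute: 114 mm (x) by 158 mm (y), 80 mm high, front wall towards the chute 46 mm high, walls and floor 4 mm. Origin at the centre of its underside. One bearing sorted earlier lies in it.
- bin_right: The same bin under the right outlet chute.
- plug_gauge: Bystander: turned steel plug gauge, 24 mm diameter, 42 mm high, standing on the side shelf. Origin at the centre of its underside.
- small_bearing: Bystander: smaller bearing, 35 mm diameter, 11 mm high, lying on the side shelf. Origin at the centre of its underside.
- grease_tin: Bystander: metal tin, 64 mm diameter, 75 mm high, standing on the bench left of the ledge. Origin at the centre of its underside.
- capacitor: Bystander: black capacitor can, 35 mm diameter, 67 mm high with its terminals, standing on the bench right of the ledge. Origin at the centre of its underside.
- servo_motor: Bystander: black servo motor lying at the left of the bench, about 190 by 80 mm, 102 mm high. Origin at the centre of its underside.
- servo_drive: Bystander: white servo drive standing at the right of the bench, 140 by 55 mm, 160 mm high. Origin at the centre of its underside.
- screwdriver: Bystander: screwdriver, 200 mm long, lying at the right of the bench. Origin at its middle, on the bench.
Things that resemble listed ones, but are neither listed nor needed, are in the scene too. Leave any orange or turquoise look-alike of the bin_right alone.

How it is judged:
By the outcome, as a careful person would: the job done as asked, in the order asked, and still so for the second after the job is handed in, with the robot touching nothing.
It also fails if it takes over 42 s, if anything falls off the work surface, if the arm or the gripper's body presses on something with over 40 N, if the wrist force passes 120 N, or if a joint passes its speed limit or range.

## Working session

There is one attempt and no reset: what is moved stays moved. The work goes in short steps, Python scripts to look and compute and a shell command to move; the robot and the scene stay as the last step left them, time stands still between calls to the robot, and variables do not carry over. Pictures are saved under pics/ and viewed, and the job is handed in when it is done.

```bash
ls; mkdir -p pics; cat > h.py <<'E'
import numpy as np, cv2
from bench import arm
def ray(c,u,v):
    K=np.array([[c['fx'],0,c['cx']],[0,c['fy'],c['cy']],[0,0,1]])
    d=np.array([0,0,0,0,0]) if c.get('dist') is None else np.array(c['dist'],float)
    p=cv2.undistortPoints(np.array([[[u,v]]],float),K,d)[0,0]
    T=np.array(c['T']); return T[:3,3], T[:3,:3]@np.array([p[0],-p[1],-1])
def onz(c,u,v,z):
    o,d=ray(c,u,v); return o+d*(z-o[2])/d[2]
def proj(c,P):
    T=np.array(c['T']); p=T[:3,:3].T@(np.array(P)-T[:3,3]); return c['cx']+c['fx']*p[0]/-p[2], c['cy']-c['fy']*p[1]/-p[2]
E
python3 - <<'E'
from h import *
import pickle
for n in("top","side"):
    c=arm.camera(n); cv2.imwrite(f"pics/{n}0.png",c["image"]); pickle.dump(c,open(n+"0.pkl","wb"))
    print({k:v for k,v in c.items() if k!="image"})
print(arm.sense())
E
```

```text
pics
{'fx': 413.30727168840457, 'fy': 413.30727168840457, 'cx': 278.0603645275247, 'cy': 212.18091582814827, 'T': array([[-0.02002091,  0.98702733, -0.15929912,  0.36964622],
       [-0.99959381, -0.02299334, -0.01683799,  0.00150166],
       [-0.02028238,  0.1588973 ,  0.98708676,  1.36569944],
       [ 0.        ,  0.        ,  0.        ,  1.        ]])}
{'fx': 522.1190503400773, 'fy': 522.1190503400773, 'cx': 268.5500149227476, 'cy': 219.50471543646663, 'T': array([[-0.94539488,  0.21503591, -0.24492462,  0.18478385],
       [-0.32592036, -0.62858287,  0.70615826,  1.10883489],
       [-0.00210604,  0.74742433,  0.66434361,  1.16808817],
       [ 0.        ,  0.        ,  0.        ,  1.        ]])}
{'time_s': 0.1, 'q': array([-1.36300084e+00,  2.76515181e-01,  1.50601575e+00, -3.02642426e-07,
        1.36069846e+00, -1.20991529e-01]), 'qd': array([-0.00222996, -0.00345386, -0.00260942, -0.00047942,  0.00124325,
        0.0016796 ]), 'joint_torque': array([ 1.20373843e-03, -4.17699838e+01, -2.46406424e+01, -1.09215571e-04,
        5.80034248e-03, -6.92026191e-06]), 'tool_pos': array([ 0.18555364, -0.54367596,  0.19613204]), 'tool_rot': array([ 9.86517456e-01,  1.63654021e-01, -3.56554392e-05, -8.17590242e-04]), 'wrist_force': array([ 0.12915037, -0.6026714 ,  0.70145034]), 'wrist_torque': array([-0.01924128,  0.03332898,  0.01055386]), 'finger_gap': 0.0856147979542731}
```

View pics/top0.png

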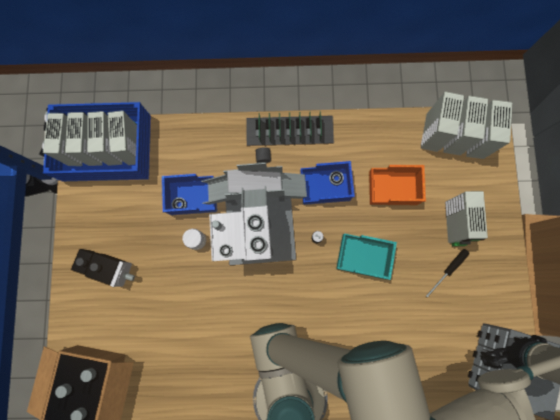

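View pics/side0.png

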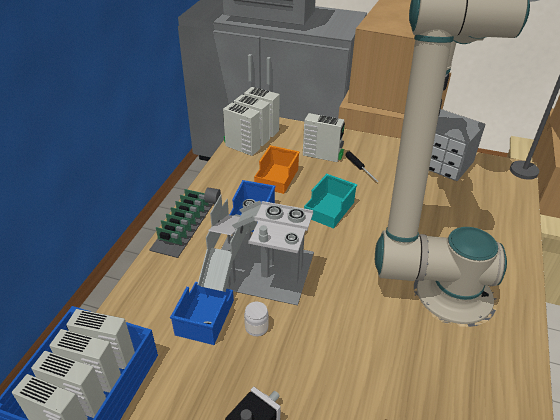

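```bash
python3 - <<'E'
from h import *
import pickle
t=pickle.load(open("top0.pkl","rb"));s=pickle.load(open("side0.pkl","rb"))
a=cv2.resize(t["image"][140:275,150:365],None,fx=3.7,fy=3.7,interpolation=cv2.INTER_CUBIC)
b=cv2.resize(s["image"][175:345,160:330],None,fx=3.5,fy=3.5,interpolation=cv2.INTER_CUBIC)
cv2.imwrite("pics/tc.png",a);cv2.imwrite("pics/sc.png",b)
E
```

```text
(no output)
```

View pics/tc.png

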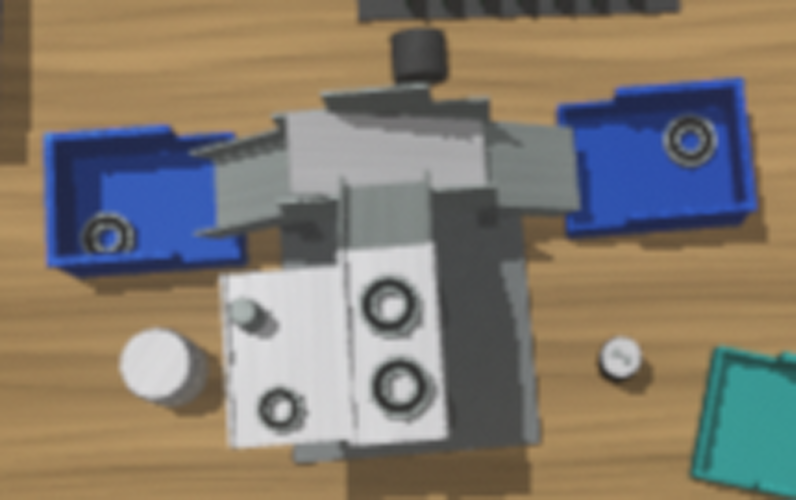

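View pics/sc.png

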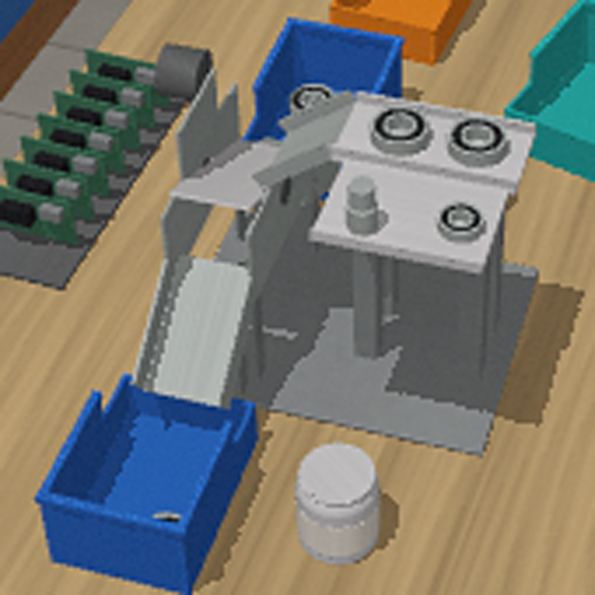

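```bash
cat > fit.py <<'E'
from h import *
import pickle
from scipy.optimize import least_squares
t=pickle.load(open("top0.pkl","rb"));s=pickle.load(open("side0.pkl","rb"))
T=lambda u,v:(t,150+u/3.7-.4,140+v/3.7-.4)
S=lambda u,v:(s,160+u/3.5-.4,175+v/3.5-.4)
obs=[((-5,122,229),T(220,277)),((-135,122,229),T(231,447)),((-5,122,229),S(313,238)),((-135,122,229),S(485,267)),
     ((-140,-33,238),T(447,437)),((6,-33,238),T(433,243)),((-140,-33,238),S(534,125)),
     ((95-33,85*np.cos(.45),150+85*np.sin(.45)),S(232,206)),]
def w(p,P):
    c,si=np.cos(p[2]),np.sin(p[2]); x,y,z=np.array(P)/1000.
    return np.array([p[0]+c*x-si*y,p[1]+si*x+c*y,z])
def f(p): return np.concatenate([np.array(proj(o[0],w(p,P)))-o[1:] for P,o in obs])
r=least_squares(f,[.45,0.05,0.05],loss='soft_l1'); p=r.x
E
python3 - <<'E'
from fit import *
print(p); print(f(p).reshape(-1,2).round(1))
for n,P in dict(edge=(6,0,229),piv=(95,0,150),gl=(95,77*np.cos(.45),150+77*np.sin(.45)),gr=(95,-77*np.cos(.45),150-77*np.sin(.45)),shelf=(-70,80,229)).items(): print(n,w(p,P).round(4))
# bearings
c,si=np.cos(p[2]),np.sin(p[2])
for n,o in dict(ft=T(390,305),rt=T(401,387),fs=S(400,130),rs=S(477,138)).items():
    q=onz(*o,.243); d=q[:2]-p[:2]; print(n,q.round(4),(1000*np.array([c*d[0]+si*d[1],-si*d[0]+c*d[1]])).round(1))
for c_,nm in((t,"t"),(s,"s")):
    im=c_["image"].copy(); im=cv2.resize(im,None,fx=4,fy=4,interpolation=cv2.INTER_CUBIC)
    pts=[(x,y,z) for x in(-140,6) for y in(-32,32) for z in (229,)]+[(-135,122,229),(-5,122,229),(-135,37,229),(-5,37,229),(66,32,182),(66,-32,182)]
    for sg in(-1,1):
        for e in(-1,1):pts.append((95+33*e,sg*85*np.cos(.45),150+sg*85*np.sin(.45)))
    for x in (60,130):
        for y in(-88,88): pts.append((x,y,178))
    for P in pts:
        u,v=proj(c_,w(p,P)); cv2.circle(im,(int(4*u+2),int(4*v+2)),4,(0,0,255),1)
    im=im[560:1100,640:1380] if nm=="t" else im[700:1300,640:1320]
    cv2.imwrite(f"pics/fit_{nm}.png",im)
E
```

```text
[0.56450885 0.08772452 0.06331405]
[[ 1.6 -0.3]
 [ 1.4  0.4]
 [-0.5 -0.9]
 [-0.6  0.3]
 [-0.7  0. ]
 [-1.1 -0.3]
 [ 0.1  0. ]
 [ 4.4  3.7]]
edge [0.5705 0.0881 0.229 ]
piv [0.6593 0.0937 0.15  ]
gl [0.6549 0.1629 0.1835]
gr [0.6637 0.0245 0.1165]
shelf [0.4896 0.1631 0.229 ]
ft [0.5249 0.0845 0.243 ] [-39.7  -0.7]
rt [0.4639 0.0771 0.243 ] [-101.1   -4.3]
fs [0.5225 0.0909 0.243 ] [-41.8   5.8]
rs [0.4633 0.0806 0.243 ] [-101.5   -0.7]
```

View pics/fit_t.png

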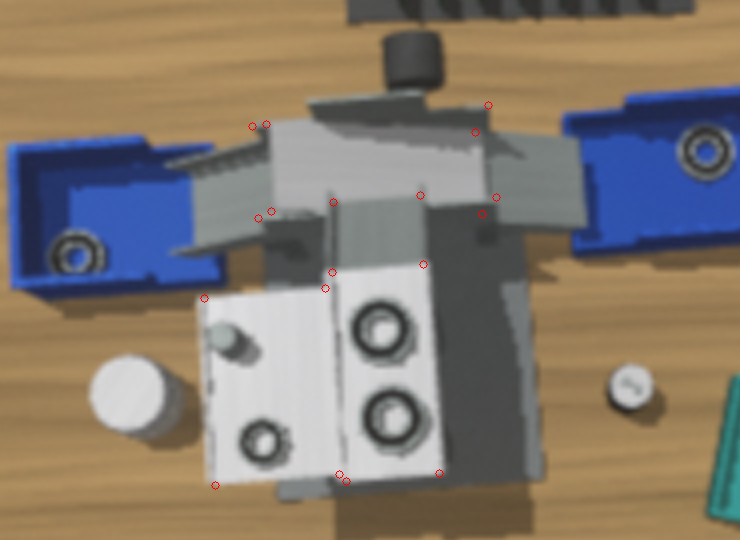

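View pics/fit_s.png

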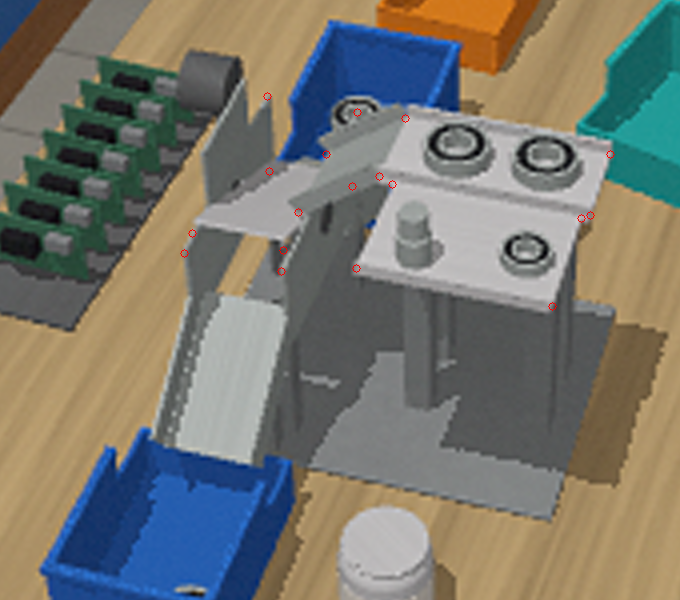

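```bash
python3 - <<'E'
from fit import *
A=lambda u,v:(t,(640+u-2)/4,(560+v-2)/4)
B=lambda u,v:(s,(640+u-2)/4,(700+v-2)/4)
g=.45; pl=lambda x,sg:(x,sg*85*np.cos(g),150+sg*85*np.sin(g))
obs=[((-140,33,238),A(344,478)),((-140,-33,238),A(443,472)),((6,-33,238),A(429,264)),((6,33,238),A(331,270)),
 (pl(62,1),A(273,210)),(pl(128,1),A(270,122)),
 (pl(128,1),B(195,222)),(pl(62,1),B(277,238)),((-140,-33,238),B(610,144)),((-5,122,229),B(360,264)),((-135,122,229),B(550,299)),
 ((-5,122,229),A(200,297)),((-135,122,229),A(211,485))]
def f(p): return np.concatenate([np.array(proj(o[0],w(p,P)))-o[1:] for P,o in obs])
r=least_squares(f,[.45,0.05,0.05],loss='soft_l1'); p=r.x
print(p); print(f(p).reshape(-1,2).round(1).tolist())
for n,P in dict(edge=(6,0,229),piv=(95,0,150),gl=(95,77*np.cos(.45),150+77*np.sin(.45))).items(): print(n,w(p,P).round(4))
c,si=np.cos(p[2]),np.sin(p[2])
# counterweight leaning: stalk tip
for nm,sg in(("lean right",-1),("lean left",1)): print(nm,proj(t,w(p,(160,sg*82*np.sin(g),150+82*np.cos(g)))))
for n,o in dict(ft=A(381,330),rt=A(392,419),fs=B(457,144),rs=B(545,157)).items():
    q=onz(*o,.243); d=q[:2]-p[:2]; print(n,q.round(4),(1000*np.array([c*d[0]+si*d[1],-si*d[0]+c*d[1]])).round(1))
E
```

```text
[0.56484091 0.08564019 0.05120685]
[[0.2, 0.5], [-0.4, 0.3], [-0.5, -0.5], [0.3, -0.2], [0.7, 0.0], [0.3, 0.1], [-0.6, 1.8], [1.5, 2.4], [0.4, -0.2], [-1.4, 0.6], [-0.0, 1.6], [1.9, -0.2], [1.3, -0.5]]
edge [0.5708 0.0859 0.229 ]
piv [0.6597 0.0905 0.15  ]
gl [0.6562 0.1597 0.1835]
lean right (np.float64(263.8748257509823), np.float64(153.07918066194185))
lean left (np.float64(239.08134075248788), np.float64(154.93745467163342))
ft [0.525  0.0852 0.243 ] [-39.8   1.6]
rt [0.4638 0.0784 0.243 ] [-101.3   -2.1]
fs [0.5245 0.0861 0.243 ] [-40.3   2.5]
rs [0.464  0.0796 0.243 ] [-101.    -0.8]
```

Which thing is which: the blue bins at top (188,193) and (328,182) belong to the station. Orange (397,185) and turquoise (367,257) are look-alikes to leave alone. The bearings to push are the two large ones in the ledge channel at (255,222) and (258,245). The small one at (226,250) stays, as do those in the bins. The crop shows the left plate end raised, and the counterweight at (263,154) leans right. So I press the left end, and the left bin gets the parts.

```bash
python3 -m inch '[[0,1,1.5,5,0,0,0.1],[0,4,6,10,0,0,0.25],[0,7,10.5,12.3,0,0,0.4],[0,10.2,15.5,12.3,0,0,0.55],[0,13.2,20,12.3,0,0,0.7],[0,16.5,25,12.3,0,0,0.85],[0,19.7,30,12.3,0,0,1.0],[0,23,35,12.3,0,0,1.15],[0,26.3,40,12.3,0,0,1.3],[0,29.6,45,12.3,0,0,1.3]]'
```

```text
time_s: 1.35
tool_pos: [0.4823, -0.0924, 0.3197]
tool_rot: [0.686, 0.728, -0.0, 0.0]
wrist_force: [0.6, -0.9, 0.1]
finger_gap: 0.0001
```

```bash
python3 -m inch '[[0,3,4.5,0,0,0,0],[0,6,9,0,0,0,0],[0,9,13.6,0,0,0,0],[0,12,18.2,0,0,0,0],[0,15,22.7,0,0,0,0],[0,16.7,25.3,0,0,0,0],[0,16.7,25.3,-3,0,0,0],[0,16.7,25.3,-7,0,0,0],[0,16.7,25.3,-10.5,0,0,0],[0,16.7,25.3,-10.5,0,0,0]]'
python3 - <<'E'
from h import *
for n in("side","top"):
    c=arm.camera(n); cv2.imwrite(f"pics/{n}1.png",cv2.resize(c["image"][130:330,140:370],None,fx=3,fy=3)); 
E
```

```text
time_s: 2.6
tool_pos: [0.6463, 0.1585, 0.2111]
tool_rot: [0.686, 0.727, -0.003, -0.003]
wrist_force: [-0.1, 0.1, 0.3]
finger_gap: 0.0
```

View pics/side1.png

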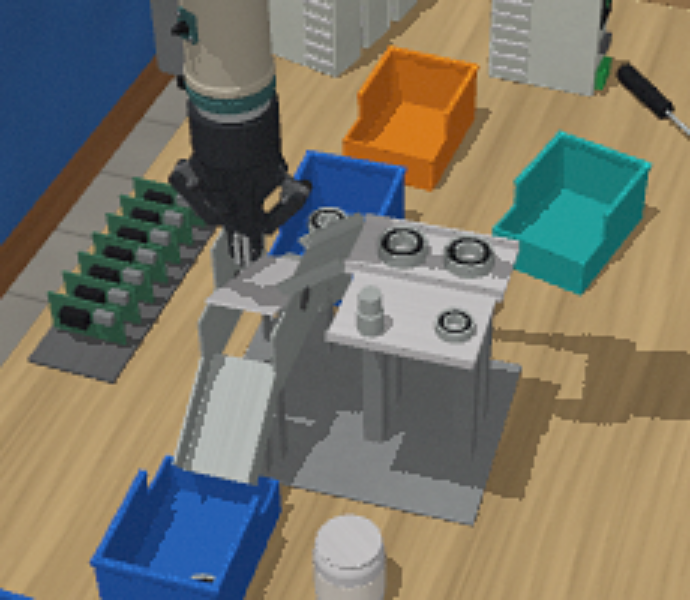

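```bash
python3 -m inch '[[0,-0.5,0.6,0,0,0,0],[0,-0.5,0.6,0,0,0,0],[0,-0.5,0.6,-1,0,0,0],[0,-0.5,0.6,-2,0,0,0],[0,-0.5,0.6,-3,0,0,0],[0,-0.5,0.6,-4,0,0,0],[0,-0.5,0.6,-5,0,0,0],[0,-0.5,0.6,-6,0,0,0],[0,-0.5,0.6,-6.7,0,0,0],[0,-0.5,0.6,-6.7,0,0,0]]'
python3 - <<'E'
from h import *
for n in("side","top"):
    c=arm.camera(n); cv2.imwrite(f"pics/{n}2.png",cv2.resize(c["image"][130:330,140:370],None,fx=3,fy=3)); 
E
```

```text
time_s: 3.95
tool_pos: [0.6433, 0.1646, 0.1473]
tool_rot: [0.686, 0.727, -0.001, -0.0]
wrist_force: [-0.6, -0.9, 1.1]
finger_gap: -0.0002
```

View pics/side2.png

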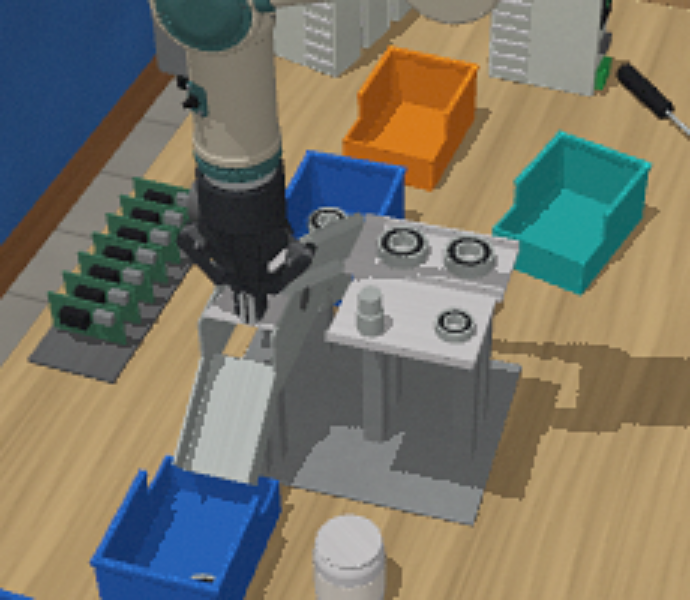

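```bash
python3 -m inch '[[0,0,0,-0.4,0,0,0],[0,0,0,-0.8,0,0,0],[0,0,0,-1.2,0,0,0],[0,0,0,-1.2,0,0,0],[0,0,0,-1.2,0,0,0],[0,0,0,-1.2,0,0,0],[0,0,0,1,0,0,0],[0,0,0,6,0,0,0],[0,0,0,12,0,0,0],[0,0,0,17,0,0,0]]'
python3 - <<'E'
from h import *
for n in("side","top"):
    c=arm.camera(n); cv2.imwrite(f"pics/{n}3.png",cv2.resize(c["image"][130:330,140:370],None,fx=3,fy=3)); 
E
```

```text
time_s: 5.3
tool_pos: [0.6438, 0.1649, 0.3205]
tool_rot: [0.686, 0.727, 0.001, 0.001]
wrist_force: [1.5, 0.2, 0.2]
finger_gap: 0.0002
```

View pics/side3.png

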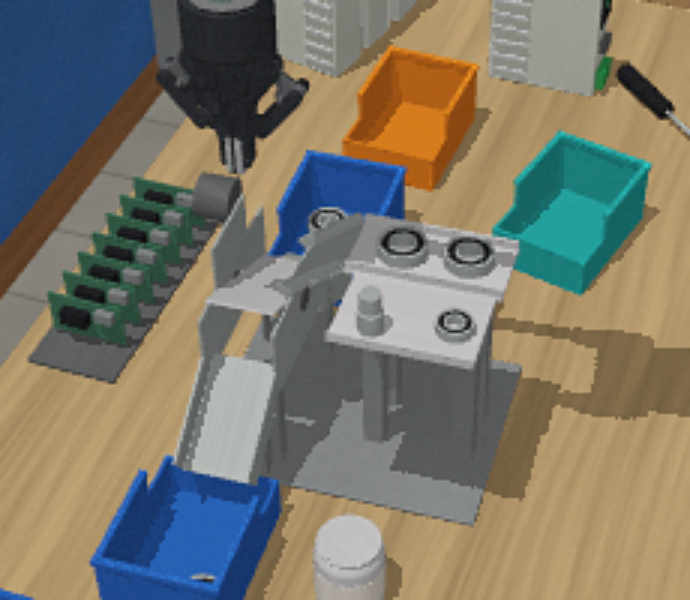

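```bash
python3 - <<'E'
import cv2,numpy as np,pickle
a=pickle.load(open("top0.pkl","rb"))["image"][130:330,140:370];b=cv2.imread("pics/top3.png")
s=pickle.load(open("side0.pkl","rb"))["image"][130:330,140:370];sb=cv2.imread("pics/side3.png")
r=lambda i:cv2.resize(i,None,fx=3,fy=3)[100:400,50:440]
cv2.imwrite("pics/cmp.png",np.vstack([np.hstack([r(a),b[100:400,50:440]]),np.hstack([r(s),sb[100:400,50:440]])]))
E
```

```text
(no output)
```

View pics/cmp.png

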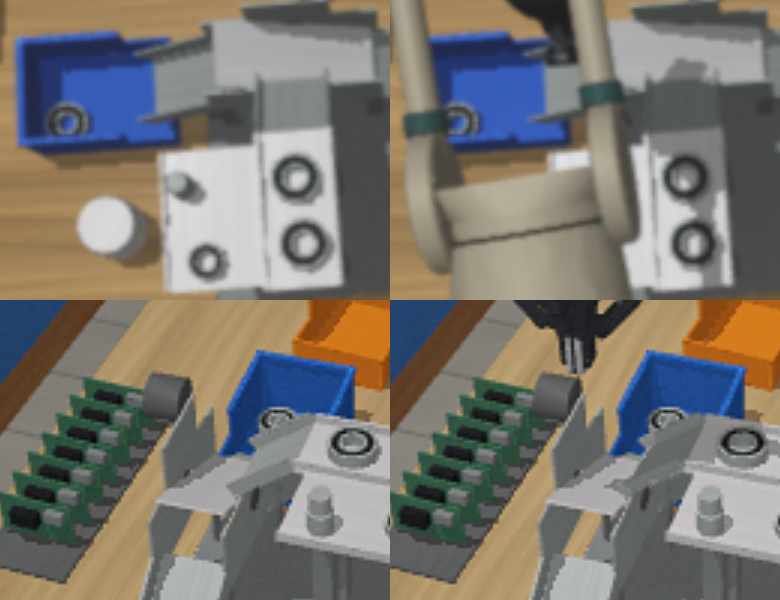

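View pics/top2.png

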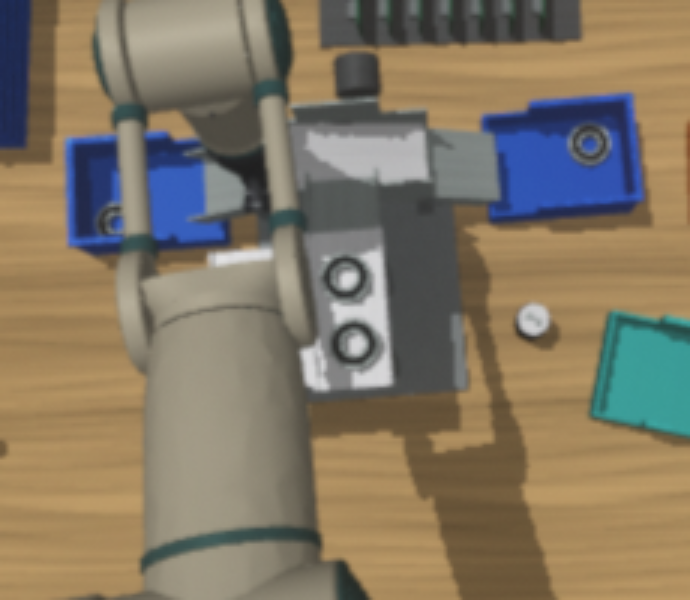

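```bash
python3 -m inch '[[0,-0.2,-1.1,-3,0,0,0],[0,-0.2,-1.1,-7,0,0,0],[0,-0.2,-1.1,-11,0,0,0],[0,-0.2,-1.1,-12.5,0,0,0],[0,-0.2,-1.1,-13.5,0,0,0],[0,-0.2,-1.1,-14.5,0,0,0],[0,-0.2,-1.1,-15.5,0,0,0],[0,-0.2,-1.1,-16.3,0,0,0],[0,-0.2,-1.1,-16.3,0,0,0],[0,-0.2,-1.1,-16.3,0,0,0]]'
python3 - <<'E'
from h import *
o=[]
for n in("side","top"):
    c=arm.camera(n); i=c["image"]
    o.append(cv2.resize(i[175:295,190:290] if n=="side" else i[130:250,200:300],None,fx=4,fy=4,interpolation=cv2.INTER_CUBIC))
cv2.imwrite("pics/4.png",np.hstack(o))
E
```

```text
time_s: 6.65
tool_pos: [0.6419, 0.1533, 0.1554]
tool_rot: [0.686, 0.727, 0.0, 0.0]
wrist_force: [-0.0, -1.7, 1.7]
finger_gap: -0.0
```

View pics/4.png

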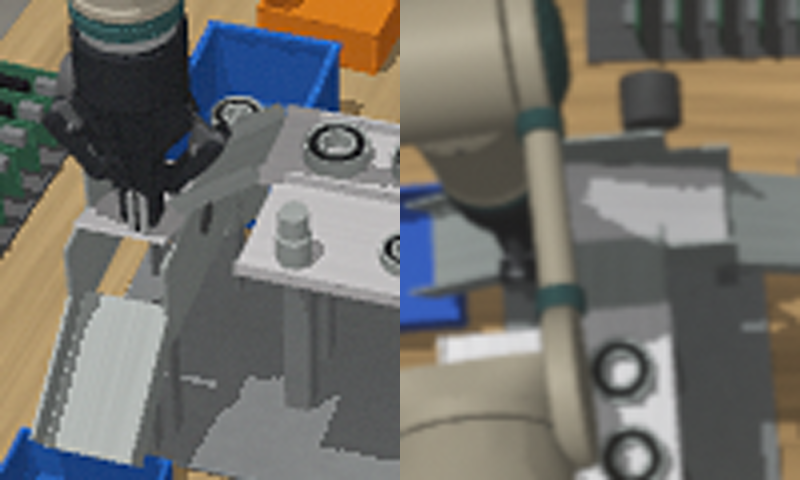

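```bash
python3 - <<'E'
from fit import *
p=np.array([.56484,.08564,.0512])
print("tcp side",proj(s,(.6419,.1533,.1554)),"top",proj(t,(.6419,.1533,.1554)))
for g in(.45,.3,.0,-.45):
  for sg in(1,-1):
    R=lambda x:(x,sg*85*np.cos(g)-5*np.sin(g),150+sg*85*np.sin(g)+5*np.cos(g))
    print(g,sg,[tuple(np.round(proj(c,w(p,R(x))),1)) for c in(s,t) for x in(62,128)])
  print("cw",[np.round(proj(c,w(p,(154,-82*np.sin(g),150+82*np.cos(g)))),1) for c in(s,t)])
i=t["image"];b=cv2.resize(i[150:210,195:315],None,fx=6.5,fy=6.5,interpolation=cv2.INTER_CUBIC);cv2.imwrite("pics/z0.png",b)
E
python3 -c "
from h import *
print(arm.sense()['wrist_force'])"
```

```text
tcp side (np.float64(226.1240439874408), np.float64(240.24598399767407)) top (np.float64(233.87116950402486), np.float64(187.88804681417366))
0.45 1 [(np.float64(230.4), np.float64(234.6)), (np.float64(207.8), np.float64(230.1)), (np.float64(229.0), np.float64(191.6)), (np.float64(227.8), np.float64(169.7))]
0.45 -1 [(np.float64(248.3), np.float64(219.1)), (np.float64(227.7), np.float64(215.1)), (np.float64(281.8), np.float64(193.0)), (np.float64(280.2), np.float64(172.2))]
cw [array([212.2, 195.1]), array([264. , 155.1])]
0.3 1 [(np.float64(230.0), np.float64(239.0)), (np.float64(207.4), np.float64(234.5)), (np.float64(227.7), np.float64(192.6)), (np.float64(226.5), np.float64(170.8))]
0.3 -1 [(np.float64(248.6), np.float64(215.2)), (np.float64(228.0), np.float64(211.3)), (np.float64(283.0), np.float64(192.1)), (np.float64(281.4), np.float64(171.1))]
cw [array([210.7, 196.3]), array([259.9, 154.9])]
0.0 1 [(np.float64(229.8), np.float64(246.8)), (np.float64(207.4), np.float64(242.2)), (np.float64(227.1), np.float64(194.4)), (np.float64(226.0), np.float64(173.1))]
0.0 -1 [(np.float64(248.6), np.float64(208.4)), (np.float64(227.8), np.float64(204.5)), (np.float64(283.7), np.float64(190.2)), (np.float64(282.1), np.float64(168.9))]
cw [array([207.5, 200.6]), array([251.4, 155.2])]
-0.45 1 [(np.float64(231.3), np.float64(254.8)), (np.float64(209.3), np.float64(250.2)), (np.float64(230.9), np.float64(196.7)), (np.float64(229.7), np.float64(176.0))]
-0.45 -1 [(np.float64(247.2), np.float64(201.2)), (np.float64(225.9), np.float64(197.3)), (np.float64(280.0), np.float64(187.9)), (np.float64(278.4), np.float64(165.9))]
cw [array([203.1, 210.7]), array([239.2, 157. ])]
[-0.25544836 -1.71325993  1.90204398]
```

View pics/z0.png

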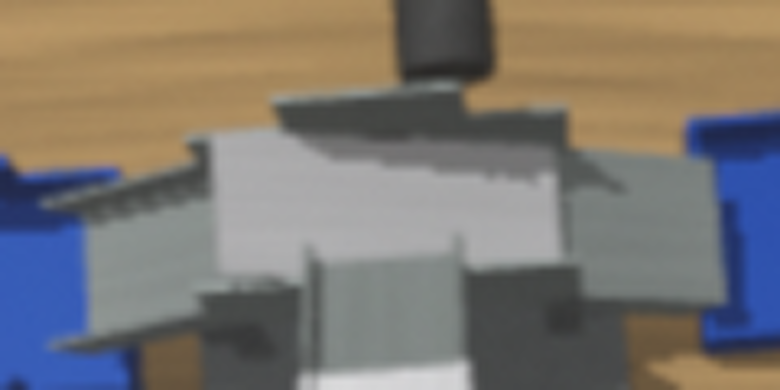

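```bash
python3 - <<'E'
from fit import *
p=np.array([.56484,.08564,.0512])
c=arm.camera("side")
def z(im):return cv2.resize(im[195:255,195:245],None,fx=8,fy=8,interpolation=cv2.INTER_CUBIC)
a=z(c["image"]);b=z(s["image"])
q=proj(c,(.6419,.1533,.1554));cv2.circle(a,(int((q[0]-195+.5)*8),int((q[1]-195+.5)*8)),4,(0,0,255),1)
cv2.imwrite("pics/5.png",np.hstack([b,a]))
E
```

```text
(no output)
```

View pics/5.png

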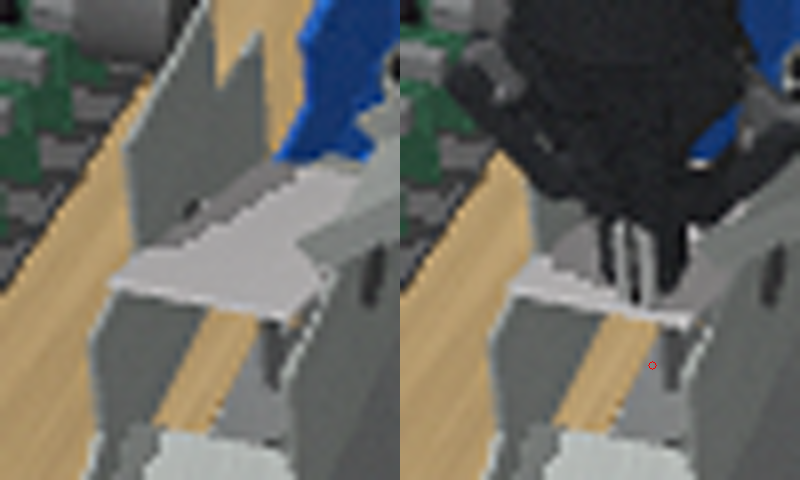

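```bash
python3 - <<'E'
from fit import *
st=arm.sense(); print(st["time_s"],st["tool_pos"],st["wrist_force"],st["qd"])
for P in((.6463,.1585,.2111),(.6433,.1646,.1473),(.6438,.1649,.3205),st["tool_pos"]): print(proj(s,P))
E
```

```text
6.8 [0.64194834 0.15351706 0.15544796] [ 0.23832898 -1.21058229  1.00452306] [ 0.00176691  0.00191442  0.00096023  0.00242074 -0.00129107 -0.00043403]
(np.float64(222.74491345519576), np.float64(226.3697985339758))
(np.float64(224.27070571432162), np.float64(244.88434478670487))
(np.float64(220.10759636776373), np.float64(196.73118757552598))
(np.float64(226.07730824561287), np.float64(240.2807185017566))
```

```bash
python3 - <<'E'
import cv2,numpy as np
a=cv2.imread("pics/side1.png")[150:400,140:360];b=cv2.imread("pics/side2.png")[150:400,140:360];c=cv2.imread("pics/side3.png")[50:300,140:360]
cv2.imwrite("pics/6.png",np.hstack([a,b,c]))
E
```

```text
(no output)
```

View pics/6.png

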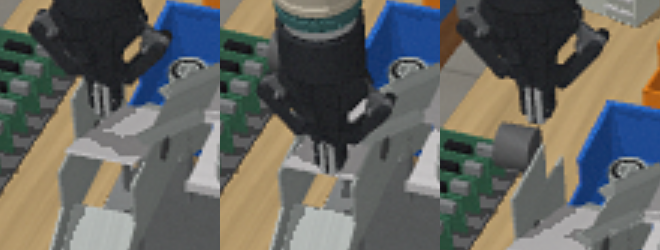

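```bash
python3 - <<'E'
from fit import *
print(proj(t,(.6438,.1649,.3205)),proj(t,(.6438,.1649,.335)))
c=cv2.imread("pics/top3.png"); cv2.imwrite("pics/7.png",cv2.resize(c[80:240,140:340],None,fx=3,fy=3))
E
```

```text
(np.float64(221.46857019062577), np.float64(173.55354654682904)) (np.float64(220.59291292529844), np.float64(172.13870399657793))
```

View pics/7.png

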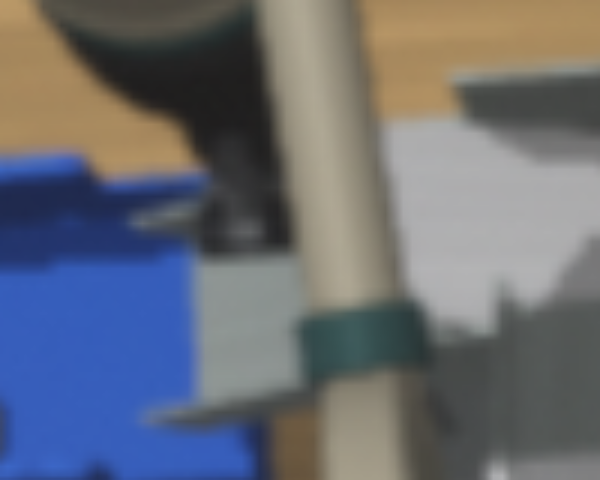

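The tip appears about 9 px higher in the side view than the reported TCP projects to, which is roughly 30 mm in z. The plate contact agrees: it first touched at a reported z of about 0.155. So the true tip is about 30 mm above the reported TCP, and I'll allow for that.

```bash
python3 -m inch '[[0,0,0,-0.6,0,0,0],[0,0,0,-1.2,0,0,0],[0,0,0,-1.8,0,0,0],[0,0,0,-2.4,0,0,0],[0,0,0,-3,0,0,0],[0,0,0,-3.6,0,0,0],[0,0,0,-4.2,0,0,0],[0,0,0,-4.2,0,0,0],[0,0,0,-4.2,0,0,0],[0,0,0,-4.2,0,0,0]]'
python3 - <<'E'
from fit import *
o=[]
for n in("side","top"):
    c=arm.camera(n); i=c["image"]
    o.append(cv2.resize(i[175:295,190:290] if n=="side" else i[130:250,200:300],None,fx=4,fy=4,interpolation=cv2.INTER_CUBIC))
cv2.imwrite("pics/8.png",np.hstack(o))
E
```

```text
time_s: 8.05
tool_pos: [0.6419, 0.1539, 0.1133]
tool_rot: [0.686, 0.727, 0.0, 0.0]
wrist_force: [0.6, 1.1, 0.1]
finger_gap: 0.0001
```

View pics/8.png

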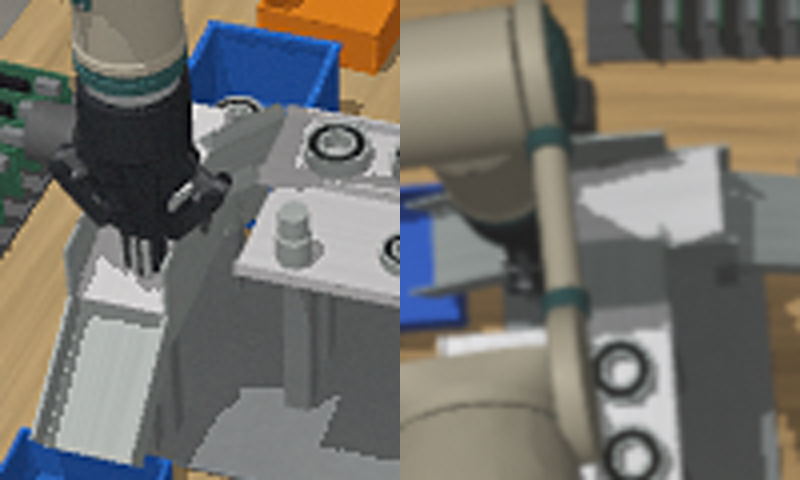

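```bash
python3 -m inch '[[0,0,0,5,0,0,0],[0,0,0,10,0,0,0],[0,0,0,15,0,0,0],[0,0,0,19,0,0,0],[0,-5,-1.6,20,0,0,0],[0,-10,-3.3,20,0,0,0],[0,-15,-4.9,20,0,0,0],[0,-20,-6.6,20,0,0,0],[0,-23.7,-7.8,20,0,0,0],[0,-23.7,-7.8,20,0,0,0]]'
python3 - <<'E'
from fit import *
c=arm.camera("side");P=arm.sense()["tool_pos"];print(P,proj(c,P))
cv2.imwrite("pics/9.png",cv2.resize(c["image"][150:340,180:380],None,fx=3,fy=3))
c=arm.camera("top");print(proj(c,P),proj(c,P+[0,0,.03]))
cv2.imwrite("pics/10.png",cv2.resize(c["image"][130:330,160:360],None,fx=3,fy=3))
E
```

```text
time_s: 9.4
tool_pos: [0.4022, 0.0748, 0.3139]
tool_rot: [0.687, 0.727, 0.0, 0.001]
wrist_force: [1.2, 0.9, -0.2]
finger_gap: -0.0001
[0.40405903 0.07519953 0.31377278] (np.float64(319.31783147528745), np.float64(196.96051251793986))
(np.float64(257.0912491173908), np.float64(265.52247387441236)) (np.float64(256.2320901058556), np.float64(265.1377983720437))
```

View pics/9.png

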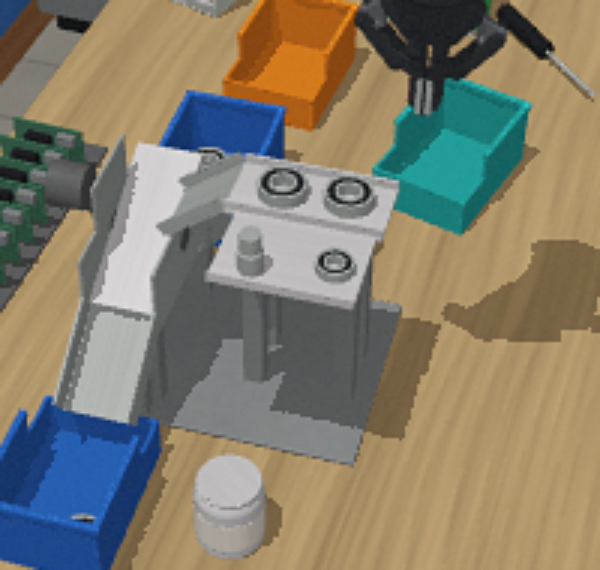

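View pics/10.png

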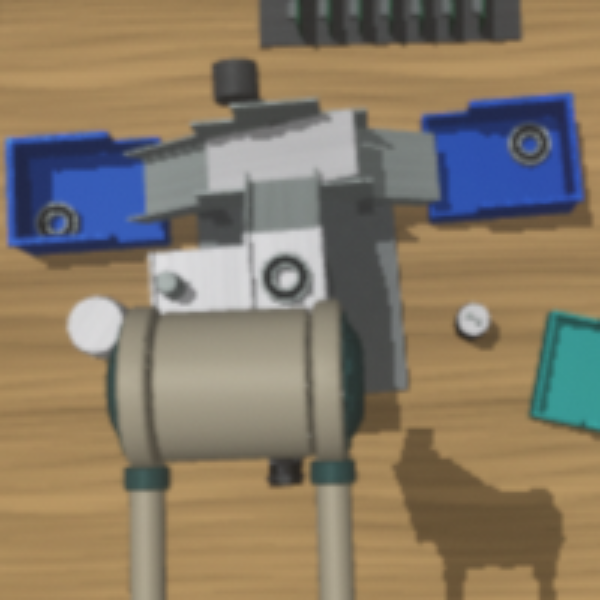

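```bash
python3 - <<'E'
from fit import *
c=arm.camera("side");P=arm.sense()["tool_pos"];print(P)
a=cv2.resize(c["image"][165:205,300:345],None,fx=14,fy=14,interpolation=cv2.INTER_CUBIC);cv2.imwrite("pics/11.png",a)
for dz in(0,.02,.025,.03,.035):
  print(dz,[np.round((np.array(proj(c,P+[x,y,dz]))-[300,165]+.5)*14) for x,y in((0,0),(0,.011))])
E
```

```text
[0.40554427 0.07558915 0.31325526]
0 [array([269., 456.]), array([254., 492.])]
0.02 [array([276., 371.]), array([260., 407.])]
0.025 [array([277., 350.]), array([262., 386.])]
0.03 [array([279., 328.]), array([263., 364.])]
0.035 [array([281., 307.]), array([265., 342.])]
```

View pics/11.png

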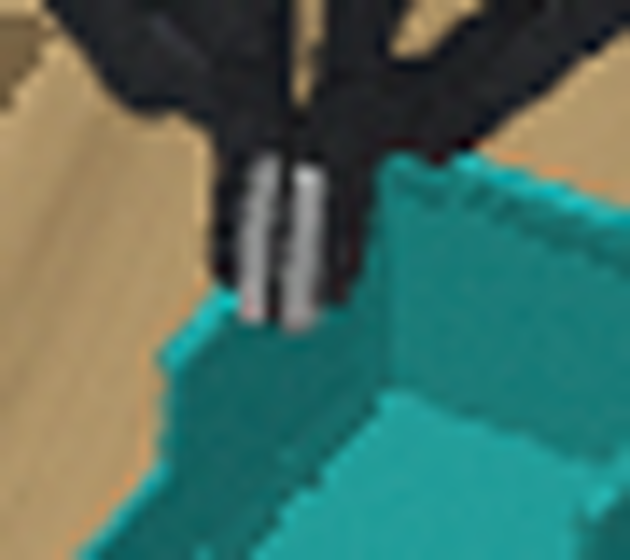

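```bash
python3 -m inch '[[0,-0.6,0,-2,0,0,0],[0,-0.6,0,-4,0,0,0],[0,-0.6,0,-6,0,0,0],[0,-0.6,0,-8,0,0,0],[0,-0.6,0,-9.5,0,0,0],[0,-0.6,0,-10.5,0,0,0],[0,-0.6,0,-11.2,0,0,0],[0,-0.6,0,-11.2,0,0,0],[0,-0.6,0,-11.2,0,0,0],[0,-0.6,0,-11.2,0,0,0]]'
python3 - <<'E'
from fit import *
c=arm.camera("side");P=arm.sense()["tool_pos"];print(P)
a=cv2.resize(c["image"][180:255,250:350],None,fx=8,fy=8,interpolation=cv2.INTER_CUBIC)
for dz in(.03,.035):
  u,v=(np.array(proj(c,P+[0,0,dz]))-[250,180]+.5)*8; cv2.circle(a,(int(u),int(v)),3,(0,0,255),-1)
cv2.imwrite("pics/12.png",a)
E
```

```text
time_s: 10.8
tool_pos: [0.3991, 0.0757, 0.2015]
tool_rot: [0.686, 0.727, 0.0, 0.0]
wrist_force: [-0.6, -0.7, 0.0]
finger_gap: 0.0005
[0.39897754 0.07575502 0.20136712]
```

View pics/12.png

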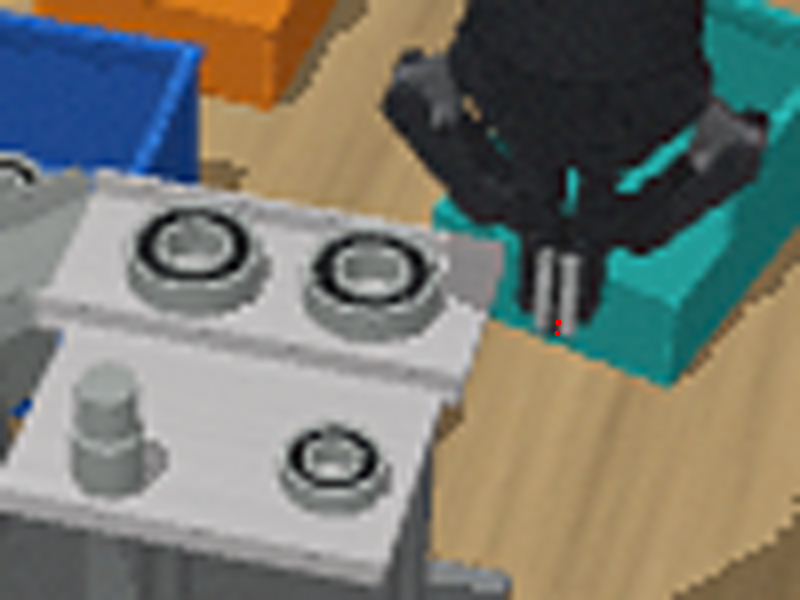

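```bash
python3 -m inch '[[0,0,0,0.6,0,0,0],[0,0.5,0.03,0.6,0,0,0],[0,1,0.05,0.6,0,0,0],[0,1.5,0.08,0.6,0,0,0],[0,2.2,0.11,0.6,0,0,0],[0,3,0.15,0.6,0,0,0],[0,3.8,0.2,0.6,0,0,0],[0,4.6,0.24,0.6,0,0,0],[0,5.2,0.27,0.6,0,0,0],[0,5.2,0.27,0.6,0,0,0]]'
python3 - <<'E'
from fit import *
c=arm.camera("side")
a=cv2.resize(c["image"][180:255,250:350],None,fx=8,fy=8,interpolation=cv2.INTER_CUBIC)
cv2.imwrite("pics/13.png",a)
E
```

```text
time_s: 12.1
tool_pos: [0.4512, 0.0785, 0.2069]
tool_rot: [0.686, 0.727, 0.0, 0.0]
wrist_force: [-0.3, -0.9, 0.5]
finger_gap: 0.0002
```

View pics/13.png

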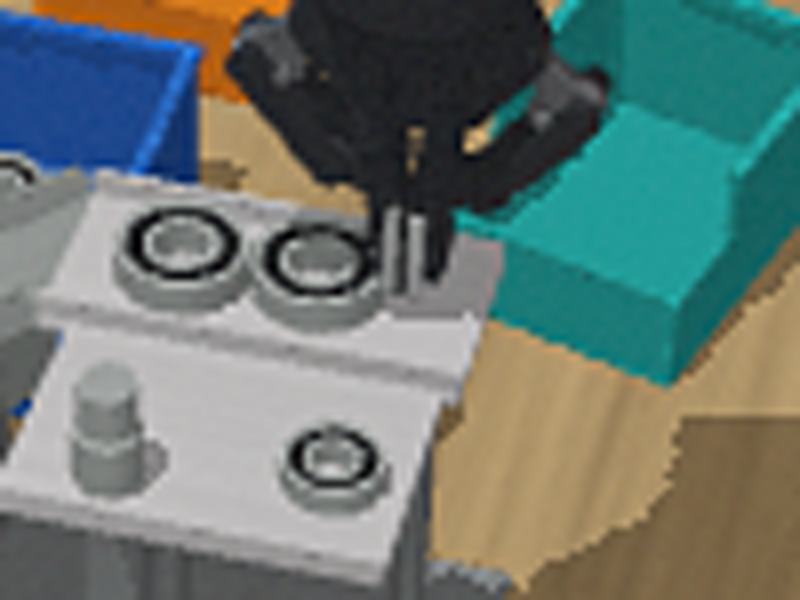

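```bash
python3 -m inch '[[0,0.7,0.04,0,0,0,0],[0,1.4,0.07,0,0,0,0],[0,2.1,0.11,0,0,0,0],[0,2.8,0.15,0,0,0,0],[0,3.5,0.18,0,0,0,0],[0,4.1,0.21,0,0,0,0],[0,4.6,0.24,0,0,0,0],[0,5.0,0.26,0,0,0,0],[0,5.0,0.26,0,0,0,0],[0,5.0,0.26,0,0,0,0]]'
python3 - <<'E'
from fit import *
c=arm.camera("side")
a=cv2.resize(c["image"][170:320,170:350],None,fx=4,fy=4,interpolation=cv2.INTER_CUBIC)
cv2.imwrite("pics/14.png",a)
E
```

```text
time_s: 13.4
tool_pos: [0.5006, 0.0811, 0.2069]
tool_rot: [0.686, 0.727, 0.0, 0.0]
wrist_force: [0.7, 0.3, -0.1]
finger_gap: 0.0001
```

View pics/14.png

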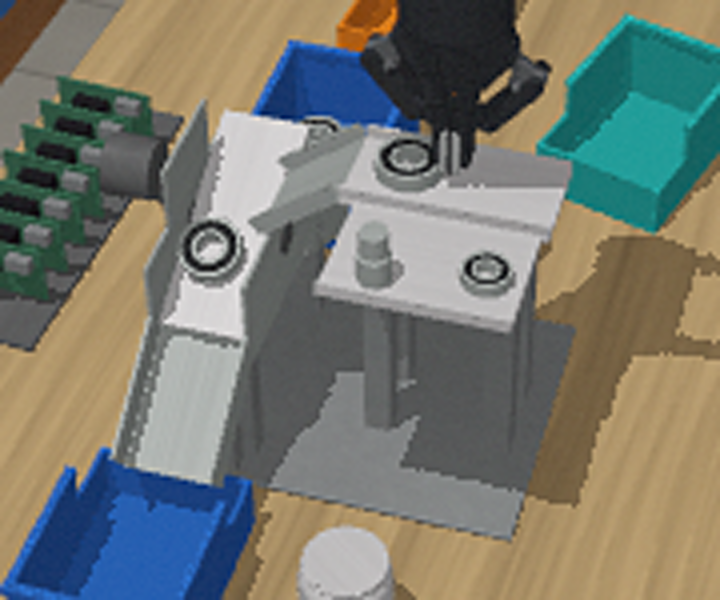

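```bash
python3 -m inch '[[0,0,0,0,0,0,0],[0,0.7,0.04,0,0,0,0],[0,1.4,0.07,0,0,0,0],[0,2.1,0.11,0,0,0,0],[0,2.8,0.15,0,0,0,0],[0,3.4,0.18,0,0,0,0],[0,4.0,0.21,0,0,0,0],[0,4.5,0.24,0,0,0,0],[0,5.0,0.26,0,0,0,0],[0,4.0,0.2,0,0,0,0]]'
python3 - <<'E'
from fit import *
c=arm.camera("side")
a=cv2.resize(c["image"][170:320,170:350],None,fx=4,fy=4,interpolation=cv2.INTER_CUBIC)
cv2.imwrite("pics/15.png",a)
E
```

```text
time_s: 14.7
tool_pos: [0.5412, 0.083, 0.2067]
tool_rot: [0.686, 0.727, 0.0, 0.0]
wrist_force: [-0.5, -0.2, -0.6]
finger_gap: -0.0001
```

View pics/15.png

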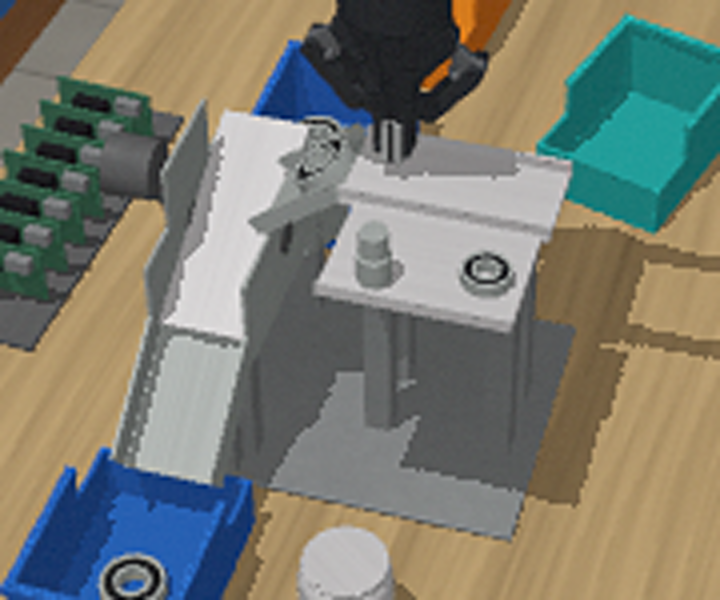

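Both bearings went over the edge: one is already in the left bin and the second is on the feed chute. I'll retreat upward and look again.

```bash
python3 -m inch '[[0,-0.5,0,0.5,0,0,0],[0,-1,0,3,0,0,0],[0,-1,0,7,0,0,0],[0,-3,0,11,0,0,0],[0,-7,0,13,0,0,0],[0,-11,-2,13,0,0,0],[0,-14,-7,13,0,0,0],[0,-15,-12,13,0,0,0],[0,-15,-17,13,0,0,0],[0,-15,-20,13,0,0,0]]'
python3 -m inch '[[0,0,0,0,0,0,0],[0,0,0,0,0,0,0],[0,0,0,0,0,0,0],[0,0,0,0,0,0,0],[0,0,0,0,0,0,0],[0,0,0,0,0,0,0],[0,0,0,0,0,0,0],[0,0,0,0,0,0,0],[0,0,0,0,0,0,0],[0,0,0,0,0,0,0]]'
python3 - <<'E'
from fit import *
o=[]
for n in("side","top"):
    c=arm.camera(n);i=c["image"]
    o.append(cv2.resize(i[170:350,160:320] if n=="side" else i[130:310,150:350],None,fx=2.2,fy=2.2,interpolation=cv2.INTER_CUBIC))
cv2.imwrite("pics/16.png",np.hstack(o))
E
```

```text
time_s: 16.0
tool_pos: [0.3898, -0.1187, 0.3375]
tool_rot: [0.687, 0.727, 0.0, 0.001]
wrist_force: [-0.3, 0.9, 0.8]
finger_gap: -0.0002
time_s: 17.25
tool_pos: [0.3907, -0.117, 0.3369]
tool_rot: [0.686, 0.727, 0.0, 0.0]
wrist_force: [-0.2, -0.6, -0.2]
finger_gap: -0.0
```

View pics/16.png

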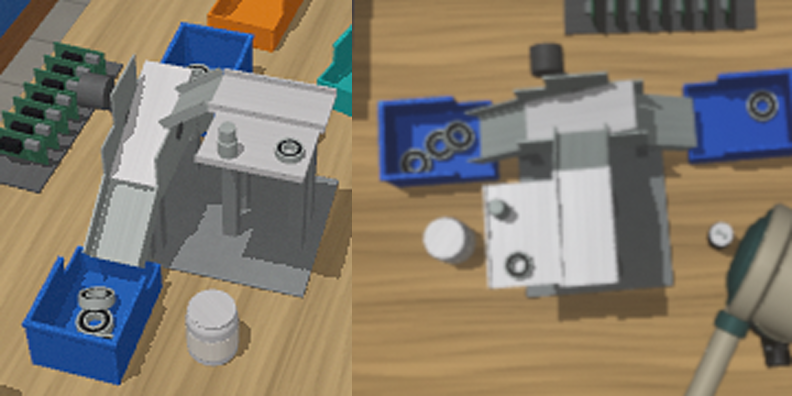

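The left bin now holds three bearings, at (413,162), (437,147) and (460,135). The ledge is empty, and the plug gauge, small bearing, tin and capacitor are where they were. The robot is clear, so I'm handing in.

```bash
python3 -c "
from bench import arm
print(arm.close_job())"
```

```text
the job is handed in; nothing more can be done
None
```

I pressed the raised left end of the gate until it rocked over to feed the left bin. Then I pushed both bearings off the ledge with shut fingertips. They slid down by themselves into the left bin.

- **Last checks:** In the final side and top views, both bearings lie in the left bin beside the one sorted earlier. The gate rests with its right end up and the ledge is empty. The shelf parts, tin and capacitor look unmoved, and the robot was clear of everything. I handed in at about 17 s. The last pictures do not cover the servo motor, servo drive or screwdriver.
- **What disagreed:** The real fingertips sat about 30–38 mm higher than the reported tool position, judging by the side camera and where they touched the gate. Because of that, the first press did not take the gate past level and it fell back to its stop. I allowed for the offset, and the second press, made in two stages, tipped it. The highest wrist force I read at the end of a move was about 2 N; I did not check peaks in between.

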